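Pack the sample carrier for the analyser

TASK

Pack the blue sample carrier for its trip to the analyser: stand each of the three capped sample jars upright, fully down, in the round recess made for its size (large, middle, small), and the closed cuvette case, lid up, in the oblong recess. The two jars without caps are not ready, so leave them where they stand, leave the beaker, flask and mouse alone too, and never tip the jars or the case over on the way.

Things in the scene. Friction and masses are not known exactly. Their poses are not given: they have to be found in the camera images.
- carrier: Sample carrier: fixed blue block 200 x 200 mm, 28 mm high, a low steel lug on its -x and +x sides. Origin: centre of underside, z up. Four recesses open upward, floor 10 mm above the underside (18 mm deep). Centres in its own x, y (mm): large round, 80 across, (48, 48); middle round, 66 across, (48, -50); small round, 52 across, (-50, -50); oblong, 54 along x by 82 along y, (-55, 48).
- jar_large: Large white plastic sample jar with its white ribbed screw cap on: an upright cylinder, 60 mm across and 64 mm high, same width all the way up. Origin: centre of the underside, z up; its yaw means nothing. Loose, stands upright, about 0.14 kg.
- jar_medium: Middle-sized white plastic sample jar with its white ribbed screw cap on: an upright cylinder, 46 mm across and 58 mm high, same width all the way up. Origin: centre of the underside, z up; its yaw means nothing. Loose, stands upright, about 0.09 kg.
- jar_small: Small white plastic sample jar with its white ribbed screw cap on: an upright cylinder, 32 mm across and 52 mm high, same width all the way up. Origin: centre of the underside, z up; its yaw means nothing. Loose, stands upright, about 0.05 kg.
- cuvette_case: Closed cuvette case: upright box of white plastic with a flat white lid and a small flat catch on one long side, 36 mm along its x, 64 mm along its y, 50 mm high. Origin: centre of the underside, z up. Loose, about 0.09 kg.
- open_large: Look-alike: a large white sample jar WITHOUT a cap, open and empty, its mouth visible from above; 58 mm across, 64 mm high, neck 52 mm across. Origin: centre of the underside, z up. Loose, 0.06 kg. Must stay where it is.
- open_medium: Look-alike: a middle-sized white sample jar WITHOUT a cap, open and empty; 44 mm across, 58 mm high, neck 38 mm across. Origin: centre of the underside, z up. Loose, 0.05 kg. Must stay where it is.
- beaker: Empty glass beaker, 54 mm across, 70 mm high, open top. Origin: centre of the underside. Loose bystander.
- flask: Stoppered glass volumetric flask, bulb 62 mm across, narrow neck, 142 mm high. Origin: centre of the underside. Loose bystander.
- mouse: Black computer mouse, 104 mm along x, 58 mm along y, 32 mm high. Origin: centre of the underside. Loose bystander.
Mind the look-alikes: they are no part of the job. Leave any purple or red look-alike of the cuvette_case alone.

How it is judged:
By the outcome, as a careful person would: the job done as asked, in the order asked, and still so for the second after the job is handed in, with the robot touching nothing.
It also fails if it takes over 125 s, if anything falls off the work surface, if the arm or the gripper's body presses on something with over 40 N, if the wrist force passes 120 N, or if a joint passes its speed limit or range.

ROBOT

A 7-joint arm with a two-finger parallel gripper is mounted at the origin on the work surface. World frame = base frame: x ahead of the robot, y to its left, z up, the work surface at z = 0. Lengths are in m, angles in rad, forces in N, time in s.
With the tool pointing down it reaches from about 0.425 to 0.925 m from the base axis. Payload 6.8 kg.
Tool frame: the origin (TCP) lies midway between the tips of the shut fingers; the grasp point (between the pads) lies 19 mm behind it; z points along the fingers, y is the line along which they close (so a half turn about z gives the same grasp; the last joint's range is limited). The gripper opens to 88 mm and grips with 3 to 60 N. Pads are 20 mm wide; open, the fingers measure 115 mm over their backs; the gripper's body (75 mm by 178 mm) begins 61 mm behind the grasp point.
Start: joints at [1.2, 0.477, 0.022, 1.555, -0.011, 1.109, -0.083], TCP at [0.175, -0.652, 0.223] pointing down, gripper open.
Joint ranges: [-2.96, 2.96], [-0.34, 2.1], [-1.41, 1.46], [0.24, 2.44], [-1.37, 4.51], [0.17, 1.92], [-2.96, 2.96]. Speed limits (rad/s): [2.39, 2.39, 3.14, 3.14, 3.14, 3.14, 3.14].

INTERFACE

Orientations are given as a 3x3 rotation matrix whose columns are the frame's x, y, z axes.
In Python, from plant import robot gives the robot as it stands. The module is installed in compiled form; this text tells all that it offers.
- The arm moves only by the tool arm_command, never from a script. Its argument "deltas" is text: rows parted by semicolons, each of 5 numbers parted by spaces: the opening, from -1 (shut) to 1 (fully open), then the shift along the tool's x, y, z in mm, then the turn about the tool's z in degrees. In form: grip tx ty tz turn; .... A call has 1 to 8 rows; each row shifts and turns the commanded pose from where the row before left it, along the tool's axes as they then stand; what a row does not reach is not made up. A row lasts 1/8 s, in which the tool goes at most 62.5 mm and 10.7 degrees, less where a joint would pass 70% of its speed; a pose out of reach is approached as far as the arm can. A call with a gripper value outside its range is refused whole. The fingers move at their own pace and stop on an object; the grip force is fixed at half the most. Time passes only in rows, so rows that do not move let the fingers close. It gives the time, the measured TCP pose, the force, the opening and the grip force at its end, in the units of the state.
- robot.sense(): the state, without advancing time (a new reading comes with each control period).
- robot.read_camera(name): name is "side" or "top"; returns a dict with "image" (400x640x3 uint8, blue, green, red), "z_map" (400x640 float32, m along the optical axis (not along the pixel's ray), 0 where there is no reading), "fx", "fy", "cx", "cy" (pixels), "view" (4x4, takes a point from world to camera coordinates). Camera axes: x right, y down, z forward; pixel columns grow to the right and rows downward; lengths in m; the calibration is good to about 2 mm. A picture is of the moment at which its call begins.
- robot.job_done(): hands the job in; it is judged then, once.
The state is a dict: "time": time; "q": joint angles; "qd": joint speeds; "joint_torque": joint torques, N m; "tcp_pos": TCP position; "ee_rot": TCP orientation; "force": force on the tool from outside, world axes, zero at the start; "wrist_torque": the same for the moment, N m; "opening": finger opening in m; "grip_force": force on a finger pad.
Only numpy, scipy, OpenCV 4.12 (cv2) and the standard library are available. Lean on these libraries where they do the work, as an engineer would, in place of code of your own. Each camera call takes 0.05 s, during which the arm holds its last target. There are 200 camera calls.

## Working session

There is one attempt and no reset: what is moved stays moved. The work goes in short steps, Python scripts to look and compute and a tool call to move; the robot and the scene stay as the last step left them, time stands still between calls to the robot, and variables do not carry over. Pictures are saved under pics/ and viewed, at most 14 in all, crops included, and the job is handed in when it is done.

Besides the shell and the picture viewer there is one more tool, called after ">>>" as a command line: name --argument value ..., lists and objects as JSON in quotes. arm_command: Moves the arm, as the interface text tells. Its arguments: {"type":"object","properties":{"deltas":{"type":"string"}},"required":["deltas"]}

```bash
mkdir -p pics
cat > h.py <<'E'
import numpy as np, cv2
from plant import robot
def grab(n,tag):
    c=robot.read_camera(n); cv2.imwrite(f'pics/{n}_{tag}.png',c['image']); np.savez(f'{n}_{tag}.npz',**c); return c
def world(c):
    "world point of every pixel from z_map"
    z=np.asarray(c['z_map']); v,u=np.mgrid[:z.shape[0],:z.shape[1]]
    P=np.stack([(u-c['cx'])/c['fx']*z,(v-c['cy'])/c['fy']*z,z],-1)
    T=np.linalg.inv(c['view']); return P@T[:3,:3].T+T[:3,3]
def ray(c,u,v,h):
    "pixel ray onto plane z=h"
    T=np.linalg.inv(c['view']); d=T[:3,:3]@np.array([(u-c['cx'])/c['fx'],(v-c['cy'])/c['fy'],1]); o=T[:3,3]
    return o+d*(h-o[2])/d[2]
E
python3 - <<'E'
from h import *
s=robot.sense(); print({k:np.round(v,3).tolist() for k,v in s.items()})
for n in('top','side'):
    c=grab(n,'0'); T=np.linalg.inv(c['view']); print(n,T.round(3).tolist(),c['fx'],c['fy'],c['cx'],c['cy'])
E
```

```text
{'time': 0.0, 'q': [1.2, 0.478, 0.022, 1.556, -0.012, 1.109, -0.083], 'qd': [0.0, -0.001, 0.002, -0.001, 0.002, -0.0, 0.001], 'joint_torque': [0.0, -58.287, 1.534, -27.261, -0.054, 0.017, 0.0], 'tcp_pos': [0.175, -0.651, 0.222], 'ee_rot': [[0.966, 0.26, -0.001], [0.26, -0.966, 0.002], [-0.0, -0.002, -1.0]], 'force': [-0.186, 1.095, 0.31], 'wrist_torque': [-0.004, 0.042, -0.047], 'grip_force': 0.0, 'opening': 0.088}
top [[-0.004, -0.99, 0.14, 0.391], [-1.0, 0.005, 0.014, -0.004], [-0.014, -0.14, -0.99, 1.169], [0.0, 0.0, 0.0, 1.0]] 485.25977064956885 485.25977064956885 325.33645068977376 190.43884830372465
side [[-0.985, -0.103, 0.139, 0.407], [-0.172, 0.537, -0.826, 0.802], [0.01, -0.837, -0.547, 0.55], [0.0, 0.0, 0.0, 1.0]] 454.00233887280956 454.00233887280956 318.3774329138481 204.9813518124353
```

View pics/top_0.png

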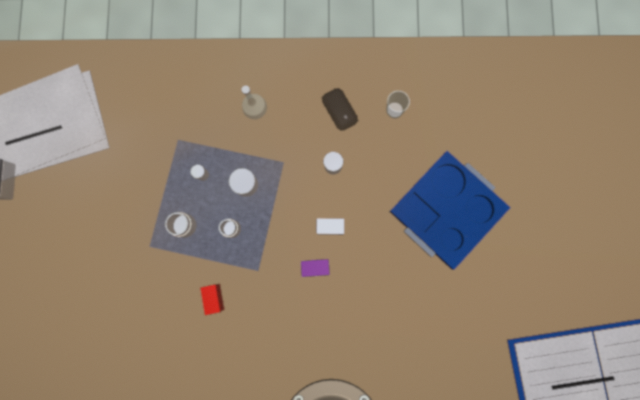

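View pics/side_0.png

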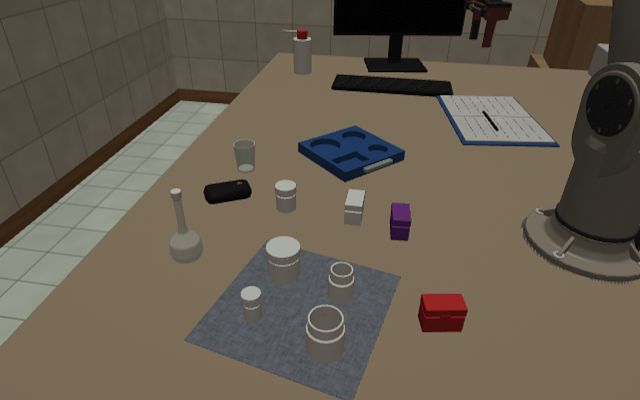

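The top view shows white things standing at these pixels: capped discs at (242,181), (333,162) and (197,171), open mouths at (178,224) and (228,228), and a white box at (330,226). The purple (315,268) and red (211,299) boxes are decoys. The carrier is centred near (450,210), with its lugs to the upper right and lower left. The capped discs fit large, middle and small by their sizes. I'll confirm this in one enlarged crop while measuring.

```bash
cat > meas.py <<'E'
from h import *
def tops(c,n,dz=.008):
    "things standing on the table inside the work area: blobs of the height map"
    W=world(c); ok=(c['z_map']>0)&(W[...,2]>.02)&(W[...,2]<.2)&(W[...,0]>.3)&(W[...,0]<.9)&(abs(W[...,1])<.5)
    N,L,st,_=cv2.connectedComponentsWithStats(ok.astype('uint8'))
    for i in range(1,N):
        if st[i,4]<40: continue
        m=L==i; z=np.percentile(W[m][:,2],95); t=m&(W[...,2]>z-dz)
        p=W[t][:,:2].astype('float32'); (cx,cy),(w,h),a=cv2.minAreaRect(p*1000); (ex,ey),r=cv2.minEnclosingCircle(p*1000)
        px=np.argwhere(t).mean(0)[::-1].round().astype(int)
        print(n,'px',px,'n',t.sum(),'z %.4f'%z,'mean',(p.mean(0)*1000).round(1),'rect',np.round([cx,cy,w,h,a],1),'circ',np.round([ex,ey,2*r],1))
def blue(c,n):
    hsv=cv2.cvtColor(c['image'],cv2.COLOR_BGR2HSV); W=world(c)
    m=cv2.inRange(hsv,(105,120,30),(128,255,255))>0
    m&=(W[...,0]>.3)&(W[...,0]<.75)&(W[...,1]<-.1)&(W[...,1]>-.48)&(c['z_map']>0)
    t=m&(W[...,2]>.022); k=np.float32(W[t][:,:2]*1000)
    print(n,'carrier rim z',np.median(W[t][:,2]).round(4),'rect',[np.round(v,1) for v in cv2.minAreaRect(k)],cv2.boxPoints(cv2.minAreaRect(k)).round().tolist())
    f=(W[...,2]<.018)&(W[...,2]>.003)&m
    print('floor z',np.median(W[f][:,2]).round(4),f.sum())
E
python3 - <<'E'
from meas import *
for n in('top','side'):
    c=dict(np.load(f'{n}_0.npz')); tops(c,n); blue(c,n)
a=cv2.imread('pics/top_0.png')[130:275,150:360]; b=cv2.imread('pics/side_0.png')[160:370,220:470]
a=cv2.resize(a,None,fx=2.9,fy=2.9,interpolation=3); b=cv2.resize(b,(400,336)); a=cv2.resize(a,(400,276))
cv2.imwrite('pics/crop0.png',np.hstack([cv2.copyMakeBorder(a,0,60,0,0,0),b]))
E
```

```text
top px [246  90] n 57 z 0.1425 mean [761.5 185.9] rect [7.619e+02 1.861e+02 1.650e+01 1.610e+01 6.000e-01] circ [762.2 185.8  19.5]
top px [340 108] n 713 z 0.0359 mean [753.8 -23. ] rect [754.2 -23.   96.8  51.6  27.5] circ [754.1 -23.  101.8]
top px [398 101] n 115 z 0.0727 mean [ 756.7 -159.5] rect [ 756.2 -159.4   51.7   52.1   11.2] circ [ 756.5 -159.6   53.4]
top px [452 212] n 4771 z 0.0319 mean [ 499.5 -285.2] rect [ 506.1 -281.3  200.6  227.4   46.3] circ [ 506.6 -282.1  279.7]
top px [333 161] n 293 z 0.0619 mean [616.4  -6.6] rect [616.2  -6.4  42.   45.   89.6] circ [616.7  -6.5  46.1]
top px [197 171] n 145 z 0.0561 mean [595.8 311.7] rect [596.3 312.2  31.4  30.2  70.9] circ [595.8 312.3  32.7]
top px [242 181] n 512 z 0.0682 mean [570. 205.] rect [570.1 205.6  58.7  57.1  88. ] circ [570.9 205.3  60.7]
top px [177 224] n 115 z 0.0663 mean [471.9 352.2] rect [472.2 352.6  48.3  51.6   0.5] circ [472.  352.5  52.4]
top px [226 227] n 79 z 0.0606 mean [463.2 239.2] rect [463.5 238.7  36.3  36.8  30.7] circ [463.9 238.5  38.3]
top px [330 226] n 424 z 0.0540 mean [466.7   
[... 1373 characters left out ...]
t [569.1 206.7  59.1  59.2  56.7] circ [568.7 205.9  62. ]
side px [341 270] n 230 z 0.0582 mean [462.4 240.1] rect [461.9 239.2  37.5  36.3  66.2] circ [462.5 239.   39.3]
side px [251 294] n 292 z 0.0531 mean [593.8 315.3] rect [594.7 313.4  31.4  30.6  67. ] circ [594.6 313.4  32.4]
side px [433 302] n 433 z 0.0512 mean [316.2 279.6] rect [314.4 277.9  34.8  39.2   9.7] circ [314.2 276.9  47.9]
side px [326 319] n 407 z 0.0641 mean [470.3 354.5] rect [470.8 353.1  52.   50.8  79. ] circ [470.6 352.8  53.4]
side carrier rim z 0.0287 rect [array([ 506.1, -279.4]), array([200.4, 201.4]), np.float64(45.6)] [[364.0, -281.0], [508.0, -421.0], [648.0, -278.0], [504.0, -137.0]]
floor z 0.0117 958
```

View pics/crop0.png

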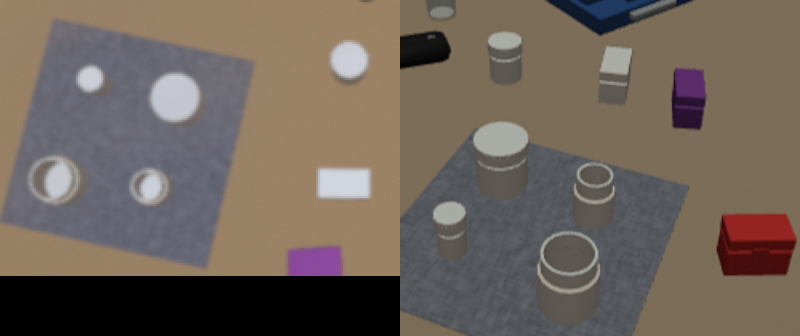

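The crop confirms it: closed caps on (242,181) large, (333,162) middle and (197,171) small. The jars at (178,224) and (228,228) show open mouths, and the white box at (330,226) is the case. Both views agree to within about 2 mm, and the heights are about 65, 59, 53 and 51 mm. Now to move, first squaring the tool to the world axes.

>>> arm_command --deltas "1 0 0 0 7.5; 1 0 0 0 7.5; 1 54 -33 0 0; 1 54 -33 0 0; 1 54 -33 0 0; 1 54 -33 0 0; 1 54 -33 0 0; 1 54 -33 0 0"

```text
time: 1.1
tcp_pos: [0.4964, -0.4546, 0.2223]
ee_rot: [[1.0, 0.001, -0.001], [0.001, -1.0, 0.0], [-0.001, -0.0, -1.0]]
force: [0.6, -0.9, 0.8]
opening: 0.0879
grip_force: 0.0
```

>>> arm_command --deltas "1 12 -50 0 0; 1 12 -50 0 0; 1 12 -50 0 0; 1 12 -50 0 0; 1 12 -50 0 0; 1 12 -50 0 0; 1 12 -50 0 0; 1 12 -50 0 0"

```text
time: 2.1
tcp_pos: [0.5907, -0.0543, 0.2224]
ee_rot: [[1.0, 0.001, -0.001], [0.001, -1.0, -0.0], [-0.001, 0.0, -1.0]]
force: [0.3, -0.0, -0.1]
opening: 0.088
grip_force: 0.0
```

>>> arm_command --deltas "1 -4 -43 0 0; 1 -4 -43 0 0; 1 -4 -43 0 0; 1 -4 -44 0 0; 1 -4 -44 0 0; 1 -3 -44 0 0; 1 0 0 50 0; 1 0 0 30 0"

```text
time: 3.1
tcp_pos: [0.5662, 0.2054, 0.1404]
ee_rot: [[1.0, 0.003, -0.002], [0.003, -1.0, -0.001], [-0.002, 0.001, -1.0]]
force: [-0.2, -0.7, 0.1]
opening: 0.0875
grip_force: 0.0
```

>>> arm_command --deltas "1 3.5 0 40 0; 1 0 0 40 0; 1 0 0 25 0; 1 0 0 8 0; 1 0 0 0 0; -1 0 0 0 0; -1 0 0 0 0; -1 0 0 0 0"

```text
time: 4.1
tcp_pos: [0.5714, 0.2052, 0.0304]
ee_rot: [[1.0, 0.001, 0.001], [0.001, -1.0, 0.0], [0.001, -0.0, -1.0]]
force: [-0.6, -0.3, 0.6]
opening: 0.0612
grip_force: 0.0
```

>>> arm_command --deltas "-1 0 0 0 0; -1 0 0 0 0; -1 0 0 0 0; -1 0 0 0 0"

```text
time: 4.6
tcp_pos: [0.5714, 0.2052, 0.0303]
ee_rot: [[1.0, 0.001, 0.001], [0.001, -1.0, 0.0], [0.001, -0.0, -1.0]]
force: [-1.6, -1.4, 5.2]
opening: 0.0597
grip_force: 30.0
```

>>> arm_command --deltas "-1 0 0 -20 0; -1 0 0 -40 0; -1 0 0 -40 0; -1 0 20 -20 0; -1 0 40 0 0; -1 0 45 0 0; -1 0 45 0 0; -1 0 45 0 0"

```text
time: 5.6
tcp_pos: [0.571, 0.0088, 0.1507]
ee_rot: [[1.0, 0.001, 0.001], [0.001, -1.0, 0.0], [0.001, -0.0, -1.0]]
force: [0.9, 0.5, -0.8]
opening: 0.0598
grip_force: 30.0
```

>>> arm_command --deltas "-1 0 45 0 0; -1 0 45 0 0; -1 0 45 0 0; -1 0 45 0 0; -1 0 45 0 0; -1 0 40 0 0; -1 0 20 0 0; -1 0 0 0 0"

```text
time: 6.6
tcp_pos: [0.5712, -0.2758, 0.1499]
ee_rot: [[1.0, -0.001, 0.0], [-0.001, -1.0, -0.0], [0.0, 0.0, -1.0]]
force: [0.6, 0.9, -1.2]
opening: 0.0592
grip_force: 30.0
```

>>> arm_command --deltas "-1 3 3 30 0; -1 0 0 30 0; -1 0 0 20 0; -1 0 0 12 0; -1 0 0 8 0; -1 0 0 5 0; -1 0 0 3 0; -1 0 0 0 0"

```text
time: 7.6
tcp_pos: [0.5746, -0.278, 0.0419]
ee_rot: [[1.0, 0.001, 0.0], [0.001, -1.0, -0.0], [0.0, 0.0, -1.0]]
force: [-0.3, -0.9, -1.8]
opening: 0.0593
grip_force: 30.0
```

>>> arm_command --deltas "-1 0 0 1 0; -1 0 0 1 0; -1 0 0 0.5 0; -1 0 0 0 0"

```text
time: 8.1
tcp_pos: [0.5747, -0.2781, 0.0403]
ee_rot: [[1.0, 0.001, 0.001], [0.001, -1.0, -0.0], [0.001, 0.0, -1.0]]
force: [-2.8, 0.2, 7.4]
opening: 0.0598
grip_force: 30.0
```

>>> arm_command --deltas "1 0 0 0 0; 1 0 0 0 0; 1 0 0 0 0; 1 0 0 -20 0; 1 0 0 -40 0; 1 0 0 -50 0; 1 5 -40 0 0; 1 5 -45 0 0"

```text
time: 9.1
tcp_pos: [0.5852, -0.1931, 0.1517]
ee_rot: [[1.0, -0.001, 0.003], [-0.001, -1.0, -0.001], [0.003, 0.001, -1.0]]
force: [-0.1, 1.3, -0.6]
opening: 0.0879
grip_force: 0.0
```

>>> arm_command --deltas "1 6 -45 0 0; 1 6 -45 0 0; 1 6 -45 0 0; 1 6 -40 0 0; 1 6 -12 0 0; 1 0 0 30 0; 1 0 0 30 0; 1 0 0 0 0"

```text
time: 10.1
tcp_pos: [0.6127, -0.0076, 0.0878]
ee_rot: [[1.0, -0.001, -0.004], [-0.001, -1.0, -0.001], [-0.004, 0.001, -1.0]]
force: [-0.6, -0.0, 0.0]
opening: 0.0875
grip_force: 0.0
```

Run:
```python
from meas import *
for n in('top','side'): tops(grab(n,'1'),n)
```

```text
top px [246  90] n 59 z 0.1427 mean [761.2 185.9] rect [761.1 186.1  16.1  17.2  84.9] circ [761.8 187.3  19.3]
top px [398 101] n 118 z 0.0728 mean [ 757. -159.] rect [ 756.1 -159.4   52.4   52.     4.8] circ [ 755.8 -159.5   54.3]
top px [307 148] n 73 z 0.1958 mean [616.5  46.7] rect [617.8  46.2  10.5  28.7  89.8] circ [618.   45.9  29.2]
top px [452 178] n 550 z 0.0745 mean [ 572.5 -276.5] rect [ 572.8 -277.    58.3   59.3   29.2] circ [ 573.4 -276.9   61.2]
top px [306 163] n 60 z 0.1954 mean [585.8  48.6] rect [5.865e+02 5.360e+01 1.140e+01 3.710e+01 2.000e-01] circ [585.4  53.6  37.5]
top px [197 171] n 145 z 0.0558 mean [596.  311.7] rect [596.2 312.   29.5  31.2   1.2] circ [596.4 312.1  32.5]
top px [176 224] n 118 z 0.0661 mean [471.9 352.8] rect [472.4 352.4  51.3  48.3  89.8] circ [472.2 352.5  52.4]
top px [227 227] n 83 z 0.0607 mean [463.6 238.8] rect [464.  238.2  37.4  36.7  72.1] circ [464.1 238.4  38.6]
top px [323 226] n 192 z 0.0539 mean [466.1  18.1] rect [467.2  16.4  35.   30.    0. ] circ [467.2  16.4  46.1]
top px [315 268] n 444 z 0.0539 mean [371.3  36.3
[... 645 characters left out ...]
0.2 187.4  20.4]
side px [355 198] n 321 z 0.0517 mean [465.1   6.2] rect [465.3   3.2  66.3  35.5  89.6] circ [464.9   3.7  69.5]
side px [401 212] n 370 z 0.0517 mean [370.4  41.3] rect [370.3  37.1  36.2  67.1   3.6] circ [369.3  37.7  72.6]
side px [342 270] n 228 z 0.0581 mean [462.3 239.9] rect [461.9 238.   39.1  37.   55.2] circ [461.5 238.8  40.4]
side px [250 294] n 289 z 0.0531 mean [594.  315.3] rect [595.  313.7  31.9  31.6  55.9] circ [594.7 313.4  33.5]
side px [433 302] n 429 z 0.0512 mean [316.1 279.6] rect [314.  277.8  35.4  37.5  11.2] circ [313.5 277.5  48.9]
side px [325 319] n 416 z 0.0640 mean [470.6 354.4] rect [470.9 353.3  52.6  50.8  80.8] circ [471.5 353.1  54. ]
```

View pics/side_1.png

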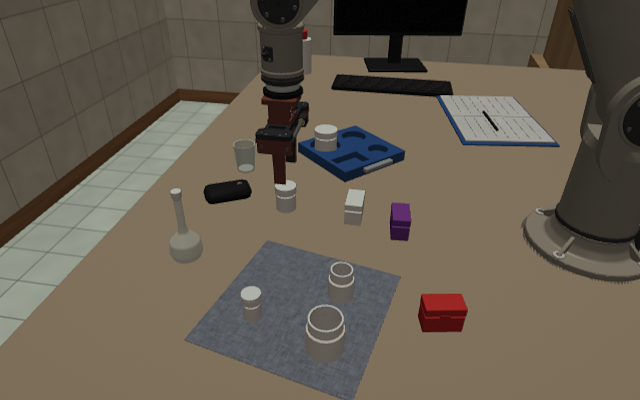

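The large jar stands in its recess at side (326,130), top at 74 mm as it should be (10 + 64), and the open gripper is above the middle jar at (286,196). Next, the middle jar.

>>> arm_command --deltas "1 2.5 -1 25 0; 1 0 0 25 0; 1 0 0 11 0; 1 0 0 0 0; -1 0 0 0 0; -1 0 0 0 0; -1 0 0 0 0; -1 0 0 0 0"

```text
time: 11.2
tcp_pos: [0.6168, -0.0048, 0.0284]
ee_rot: [[1.0, 0.001, 0.0], [0.001, -1.0, 0.0], [0.0, -0.0, -1.0]]
force: [-0.1, -0.1, 0.2]
opening: 0.0513
grip_force: 0.0
```

>>> arm_command --deltas "-1 0 0 0 0; -1 0 0 0 0; -1 0 0 0 0; -1 0 0 0 0; -1 0 0 0 0"

```text
time: 11.82
tcp_pos: [0.6168, -0.005, 0.0283]
ee_rot: [[1.0, 0.001, 0.0], [0.001, -1.0, -0.0], [0.0, 0.0, -1.0]]
force: [-1.5, -1.2, 2.9]
opening: 0.0456
grip_force: 30.0
```

>>> arm_command --deltas "-1 0 0 -20 0; -1 0 0 -40 0; -1 0 0 -40 0; -1 0 0 -20 0; -1 -10 30 0 0; -1 -13 40 0 0; -1 -13 40 0 0; -1 -13 40 0 0"

```text
time: 12.82
tcp_pos: [0.5675, -0.1558, 0.1493]
ee_rot: [[1.0, 0.001, 0.001], [0.001, -1.0, 0.0], [0.001, -0.0, -1.0]]
force: [-0.3, -0.9, -1.3]
opening: 0.0454
grip_force: 30.0
```

>>> arm_command --deltas "-1 -13 40 0 0; -1 -13 40 0 0; -1 -13 40 0 0; -1 -13 40 0 0; -1 -7 25 0 0; -1 -2 10 0 0; -1 0 0 0 0; -1 0 0 0 0"

```text
time: 13.82
tcp_pos: [0.5079, -0.3482, 0.1483]
ee_rot: [[1.0, 0.003, 0.0], [0.003, -1.0, 0.001], [0.0, -0.001, -1.0]]
force: [-0.6, 0.2, -1.0]
opening: 0.0457
grip_force: 30.0
```

>>> arm_command --deltas "-1 -1 2 30 0; -1 0 0 30 0; -1 0 0 20 0; -1 0 0 13 0; -1 0 0 8 0; -1 0 0 4 0; -1 0 0 3 0; -1 0 0 0 0"

```text
time: 14.82
tcp_pos: [0.5062, -0.3521, 0.0404]
ee_rot: [[1.0, 0.001, 0.0], [0.001, -1.0, -0.0], [0.0, 0.0, -1.0]]
force: [-0.9, 0.6, -1.4]
opening: 0.0458
grip_force: 30.0
```

>>> arm_command --deltas "-1 0 0 1 0; -1 0 0 0.5 0; -1 0 0 0 0"

```text
time: 15.2
tcp_pos: [0.5061, -0.352, 0.0387]
ee_rot: [[1.0, 0.001, 0.0], [0.001, -1.0, -0.0], [0.0, 0.0, -1.0]]
force: [0.3, 0.6, -0.7]
opening: 0.0454
grip_force: 30.0
```

>>> arm_command --deltas "-1 0 0 0.7 0; -1 0 0 0 0; 1 0 0 0 0; 1 0 0 0 0; 1 0 0 0 0; 1 0 0 -20 0; 1 0 0 -40 0; 1 0 0 -50 0"

```text
time: 16.2
tcp_pos: [0.5057, -0.3517, 0.1498]
ee_rot: [[1.0, 0.001, -0.001], [0.001, -1.0, 0.0], [-0.001, -0.0, -1.0]]
force: [1.5, -0.6, 0.5]
opening: 0.088
grip_force: 0.0
```

>>> arm_command --deltas "1 7 -50 0 0; 1 7 -50 0 0; 1 7 -50 0 0; 1 7 -50 0 0; 1 7 -50 0 0; 1 7 -50 0 0; 1 7 -50 0 0; 1 7 -50 0 0"

```text
time: 17.2
tcp_pos: [0.5622, 0.0496, 0.1496]
ee_rot: [[1.0, 0.001, 0.002], [0.001, -1.0, -0.0], [0.002, 0.0, -1.0]]
force: [-0.1, 0.2, -1.3]
opening: 0.0879
grip_force: 0.0
```

>>> arm_command --deltas "1 7 -50 0 0; 1 7 -50 0 0; 1 7 -50 0 0; 1 7 -50 0 0; 1 4 -45 0 0; 1 0 -20 0 0; 1 0 0 0 0; 1 0 0 0 0"

```text
time: 18.2
tcp_pos: [0.594, 0.3103, 0.1481]
ee_rot: [[1.0, -0.002, 0.0], [-0.002, -1.0, -0.002], [0.0, 0.002, -1.0]]
force: [0.1, -0.6, -0.1]
opening: 0.0879
grip_force: 0.0
```

>>> arm_command --deltas "1 2 -1.5 40 0; 1 0 0 40 0; 1 0 0 28 0; 1 0 0 12 0; 1 0 0 0 0; -1 0 0 0 0; -1 0 0 0 0; -1 0 0 0 0"

```text
time: 19.2
tcp_pos: [0.5958, 0.3149, 0.0288]
ee_rot: [[1.0, 0.001, 0.001], [0.001, -1.0, 0.001], [0.001, -0.001, -1.0]]
force: [0.3, 0.7, -0.7]
opening: 0.0608
grip_force: 0.0
```

>>> arm_command --deltas "-1 0 0 0 0; -1 0 0 0 0; -1 0 0 0 0; -1 0 0 0 0; -1 0 0 0 0; -1 0 0 0 0; -1 0 0 0 0"

```text
time: 20.08
tcp_pos: [0.5954, 0.3146, 0.0279]
ee_rot: [[1.0, 0.001, -0.0], [0.001, -1.0, -0.0], [-0.0, 0.0, -1.0]]
force: [-0.5, -0.5, -0.9]
opening: 0.0314
grip_force: 30.0
```

>>> arm_command --deltas "-1 0 0 -20 0; -1 0 0 -40 0; -1 0 0 -40 0; -1 0 0 -20 0; -1 -9 30 0 0; -1 -12 45 0 0; -1 -12 45 0 0; -1 -12 45 0 0"

```text
time: 21.08
tcp_pos: [0.5498, 0.1481, 0.148]
ee_rot: [[1.0, 0.001, -0.0], [0.001, -1.0, -0.0], [-0.0, 0.0, -1.0]]
force: [0.6, -0.5, 0.1]
opening: 0.0314
grip_force: 30.0
```

>>> arm_command --deltas "-1 -12 45 0 0; -1 -12 45 0 0; -1 -12 45 0 0; -1 -12 45 0 0; -1 -12 45 0 0; -1 -12 45 0 0; -1 -12 45 0 0; -1 -12 45 0 0"

```text
time: 22.08
tcp_pos: [0.4542, -0.2118, 0.1482]
ee_rot: [[1.0, 0.001, 0.0], [0.001, -1.0, 0.0], [0.0, -0.0, -1.0]]
force: [0.8, -0.9, -0.8]
opening: 0.0315
grip_force: 30.0
```

>>> arm_command --deltas "-1 -12 45 0 0; -1 -6 20 0 0; -1 -2 6 0 0; -1 0 0 0 0; -1 0 0 0 0"

```text
time: 22.7
tcp_pos: [0.4355, -0.2801, 0.148]
ee_rot: [[1.0, 0.003, 0.0], [0.003, -1.0, 0.001], [0.0, -0.001, -1.0]]
force: [-0.6, 0.2, -0.9]
opening: 0.0312
grip_force: 30.0
```

>>> arm_command --deltas "-1 0.5 0 30 0; -1 0 0 30 0; -1 0 0 20 0; -1 0 0 13 0; -1 0 0 8 0; -1 0 0 4 0; -1 0 0 3 0; -1 0 0 0 0"

```text
time: 23.7
tcp_pos: [0.4356, -0.2816, 0.0402]
ee_rot: [[1.0, 0.001, 0.0], [0.001, -1.0, -0.0], [0.0, 0.0, -1.0]]
force: [0.5, -0.1, -0.1]
opening: 0.0313
grip_force: 30.0
```

>>> arm_command --deltas "-1 0 0 1 0; -1 0 0 1 0; -1 0 0 0.7 0; -1 0 0 0 0"

```text
time: 24.2
tcp_pos: [0.4356, -0.2816, 0.0378]
ee_rot: [[1.0, 0.001, 0.0], [0.001, -1.0, -0.0], [0.0, 0.0, -1.0]]
force: [-1.2, 1.0, 5.2]
opening: 0.0312
grip_force: 30.0
```

>>> arm_command --deltas "1 0 0 0 0; 1 0 0 0 0; 1 0 0 0 0; 1 0 0 0 0; 1 0 0 -20 0; 1 0 0 -40 0; 1 0 0 -50 0; 1 3 -30 0 0"

```text
time: 25.2
tcp_pos: [0.4406, -0.2544, 0.151]
ee_rot: [[1.0, -0.003, 0.007], [-0.003, -1.0, -0.004], [0.007, 0.004, -1.0]]
force: [0.0, 0.4, 0.4]
opening: 0.088
grip_force: 0.0
```

>>> arm_command --deltas "1 5 -45 0 0; 1 5 -45 0 0; 1 5 -45 0 0; 1 5 -45 0 0; 1 5 -45 0 0; 1 3 -25 0 0; 1 0 0 0 0; 1 0 0 0 0"

```text
time: 26.2
tcp_pos: [0.466, -0.0027, 0.1471]
ee_rot: [[1.0, -0.0, -0.0], [-0.0, -1.0, -0.001], [-0.0, 0.001, -1.0]]
force: [1.0, -1.5, 0.4]
opening: 0.0879
grip_force: 0.0
```

Run:
```python
from meas import *
for n in('top','side'): tops(grab(n,'2'),n)
```

```text
top px [246  90] n 59 z 0.1429 mean [761.3 185.9] rect [762.2 185.4  16.9  16.2   6.6] circ [761.8 186.3  18.8]
top px [339 108] n 729 z 0.0358 mean [753.8 -22.7] rect [753.7 -22.7  98.1  52.5  28.1] circ [754.3 -24.5 102.3]
top px [398 101] n 119 z 0.0721 mean [ 757.4 -159.5] rect [ 756.1 -159.6   51.9   52.8   44.1] circ [ 756.2 -159.8   54.3]
top px [463 188] n 815 z 0.0741 mean [ 550.1 -300.6] rect [ 519.4 -284.   150.3  129.1   39.8] circ [ 516.3 -287.1  174.1]
top px [177 224] n 109 z 0.0668 mean [471.7 352.5] rect [472.3 352.1  48.3  49.8   0.5] circ [472.9 352.8  52.7]
top px [227 227] n 76 z 0.0610 mean [463.5 238.1] rect [464.  238.3  36.9  36.9  88.3] circ [463.7 238.6  38.7]
top px [305 268] n 143 z 0.0546 mean [369.4  57.7] rect [369.4  56.7  34.4  22.6   1.9] circ [370.2  57.1  39.1]
top px [209 292] n 229 z 0.0535 mean [316.8 276.2] rect [315.3 277.1  34.6  35.9  12.1] circ [315.7 276.9  46.9]
side px [356 148] n 184 z 0.1773 mean [465.6  49.6] rect [465.7   3.  106.8  22.3  89.9] circ [463.1   3.  107.9]
side px [244 145] n 160 z 0.0705 mean [ 755.2 -158.6] rect [ 754
[... 157 characters left out ...]
4.1 -22.2 103.2]
side px [176 193] n 101 z 0.1402 mean [759.3 189.4] rect [760.5 186.4  16.6  18.6   4.3] circ [760.3 186.6  19.7]
side px [355 198] n 325 z 0.0516 mean [465.1   6.8] rect [465.3   1.6  67.9  35.5  89.6] circ [466.7   2.3  69.8]
side px [401 212] n 377 z 0.0516 mean [370.4  41.6] rect [370.5  36.4  36.1  66.5   3.6] circ [370.3  37.1  72.3]
side px [341 270] n 225 z 0.0582 mean [462.5 240.1] rect [462.8 238.8  38.2  37.6  33.1] circ [463.2 238.9  41.1]
side px [433 302] n 431 z 0.0511 mean [316.  279.7] rect [314.9 277.9  34.4  38.6   8.3] circ [314.3 277.8  48.9]
side px [325 320] n 416 z 0.0640 mean [470.7 354.6] rect [471.  353.4  52.5  51.2  72.9] circ [470.7 352.7  55. ]
```

View pics/side_2.png

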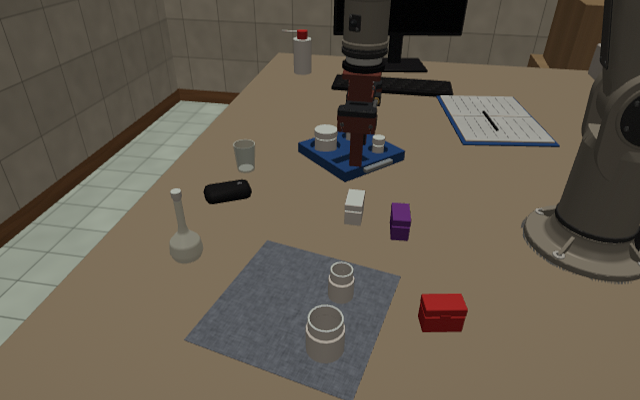

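The side view shows the large jar at (326,138), the small jar at (378,143) in their recesses, and the gripper hanging over the white case at (355,205), still at (466,1) mm. I'll grip the case across its ends.

>>> arm_command --deltas "1 1 -2 40 0; 1 0 0 30 0; 1 0 0 0 0; 1 0 0 0 0"

```text
time: 26.8
tcp_pos: [0.4678, -0.0001, 0.0781]
ee_rot: [[1.0, -0.0, 0.001], [-0.0, -1.0, -0.0], [0.001, 0.0, -1.0]]
force: [0.2, -0.4, 0.8]
opening: 0.0879
grip_force: 0.0
```

>>> arm_command --deltas "1 -0.5 0 25 0; 1 0 0 20 0; 1 0 0 7 0; 1 0 0 0 0; -1 0 0 0 0; -1 0 0 0 0; -1 0 0 0 0; -1 0 0 0 0"

```text
time: 27.8
tcp_pos: [0.467, 0.0005, 0.0257]
ee_rot: [[1.0, 0.001, 0.001], [0.001, -1.0, -0.0], [0.001, 0.0, -1.0]]
force: [-0.8, 0.0, 6.8]
opening: 0.064
grip_force: 29.9
```

>>> arm_command --deltas "-1 0 0 0 0; -1 0 0 0 0; -1 0 0 0 0"

```text
time: 28.18
tcp_pos: [0.4671, 0.0005, 0.0257]
ee_rot: [[1.0, 0.001, 0.001], [0.001, -1.0, -0.0], [0.001, 0.0, -1.0]]
force: [-1.6, -0.7, 5.7]
opening: 0.064
grip_force: 29.9
```

>>> arm_command --deltas "-1 0 0 -20 0; -1 0 0 -40 0; -1 0 0 -40 0; -1 0 0 -20 0; -1 6 40 0 0; -1 6 40 0 0; -1 6 40 0 0; -1 6 40 0 0"

```text
time: 29.18
tcp_pos: [0.4906, -0.1607, 0.1451]
ee_rot: [[1.0, 0.001, -0.0], [0.001, -1.0, 0.0], [-0.0, -0.0, -1.0]]
force: [0.9, 0.6, -1.2]
opening: 0.0641
grip_force: 29.9
```

>>> arm_command --deltas "-1 6 35 0 0; -1 3 13 0 0; -1 0 0 0 8; -1 0 0 0 9; -1 0 0 0 9; -1 0 0 0 9; -1 0 0 0 9; -1 0 0 0 0"

```text
time: 30.18
tcp_pos: [0.4999, -0.2061, 0.145]
ee_rot: [[0.722, -0.692, -0.001], [-0.692, -0.722, 0.001], [-0.001, 0.0, -1.0]]
force: [-0.4, 0.6, -1.2]
opening: 0.064
grip_force: 29.9
```

Run:
```python
from meas import *
for n in('top','side'): c=grab(n,'3'); tops(c,n)
a=cv2.imread('pics/top_3.png')[110:300,370:540]; b=cv2.imread('pics/side_3.png')[90:220,270:440]
cv2.imwrite('pics/crop3.png',np.hstack([cv2.resize(a,(400,447)),cv2.resize(b,(400,447))]))
s=robot.sense(); print(s['tcp_pos'],s['ee_rot'])
```

```text
top px [245  90] n 59 z 0.1428 mean [761.2 186. ] rect [761.6 185.9  16.6  16.3  16.6] circ [761.8 186.   19. ]
top px [339 108] n 733 z 0.0357 mean [754.  -22.9] rect [754.1 -22.2  97.6  54.1  29.4] circ [755.1 -23.6 100.7]
top px [398 101] n 122 z 0.0723 mean [ 757.3 -159.4] rect [ 756.6 -159.2   53.1   51.5    8.6] circ [ 756.7 -160.2   55.3]
top px [436 164] n 70 z 0.0318 mean [ 613.1 -252. ] rect [ 617.3 -257.8   11.8   52.7   46.8] circ [ 617.3 -257.8   53.9]
top px [424 211] n 99 z 0.1681 mean [ 487.5 -193.9] rect [ 487.2 -194.6   60.9    6.2   45.8] circ [ 487.  -194.4   61.1]
top px [176 224] n 112 z 0.0666 mean [471.7 352.9] rect [472.3 352.1  50.9  48.4  89.2] circ [472.1 352.9  52.5]
top px [227 227] n 81 z 0.0600 mean [463.4 238.4] rect [464.  238.3  37.1  36.7  71.8] circ [464.2 237.8  38.8]
top px [315 268] n 440 z 0.0539 mean [371.3  36.4] rect [371.1  36.6  35.9  63.9   4.5] circ [371.5  36.   70.7]
top px [209 292] n 231 z 0.0539 mean [316.6 276. ] rect [315.  277.   35.1  36.7  12.7] circ [314.2 276.2  48.5]
side px [353 102] n 400 z 0.1749 mean [ 497.7 -201.3] rec
[... 366 characters left out ...]
.1 186.8  18.8  16.   80. ] circ [760.8 186.   20.6]
side px [401 212] n 377 z 0.0517 mean [370.4  41.7] rect [370.4  37.   36.3  67.    3.8] circ [368.4  37.6  71.3]
side px [342 270] n 224 z 0.0583 mean [462.3 240.1] rect [462.4 239.   37.8  36.5  64. ] circ [462.6 239.   39. ]
side px [433 302] n 430 z 0.0511 mean [316.1 279.6] rect [314.9 277.3  35.3  38.6   8.5] circ [313.3 277.2  48.5]
side px [325 319] n 423 z 0.0639 mean [470.7 354. ] rect [470.9 353.6  52.   51.6  53.9] circ [471.6 352.9  54. ]
[ 0.49992009 -0.2065132   0.14512849] [[ 7.23089398e-01 -6.90754393e-01 -3.01842248e-04]
 [-6.90754276e-01 -7.23089455e-01  4.11952255e-04]
 [-5.02816777e-04 -8.93794841e-05 -9.99999870e-01]]
```

View pics/crop3.png

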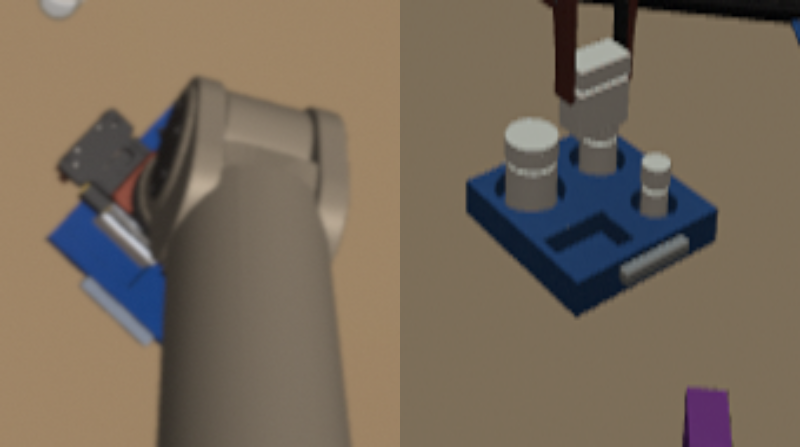

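The crop shows the three jars upright in their recesses, and the case, lid up and parallel to the still empty oblong recess, held above it. Lowering it now.

>>> arm_command --deltas "-1 1.5 0 30 0; -1 0 0 30 0; -1 0 0 20 0; -1 0 0 13 0; -1 0 0 8 0; -1 0 0 4 0; -1 0 0 2 0; -1 0 0 0 0"

```text
time: 31.28
tcp_pos: [0.5013, -0.2086, 0.0386]
ee_rot: [[0.72, -0.694, 0.001], [-0.694, -0.72, -0.0], [0.001, -0.0, -1.0]]
force: [-0.2, -0.4, -1.3]
opening: 0.0638
grip_force: 29.9
```

>>> arm_command --deltas "-1 0 0 1 0; -1 0 0 1 0; -1 0 0 0.5 0; -1 0 0 0 0"

```text
time: 31.78
tcp_pos: [0.501, -0.2085, 0.0358]
ee_rot: [[0.72, -0.694, 0.0], [-0.694, -0.72, -0.0], [0.0, -0.0, -1.0]]
force: [1.0, -0.3, -0.4]
opening: 0.0641
grip_force: 29.9
```

Contact is expected at about 35.7 mm, so I'll go down slightly more, release, rise and clear the view.

>>> arm_command --deltas "-1 0 0 0.5 0; -1 0 0 0 0; 1 0 0 0 0; 1 0 0 0 0; 1 0 0 0 0; 1 0 0 -15 0; 1 0 0 -40 0; 1 0 0 -50 0"

```text
time: 32.78
tcp_pos: [0.5004, -0.2083, 0.1416]
ee_rot: [[0.72, -0.694, -0.001], [-0.694, -0.72, 0.0], [-0.001, 0.001, -1.0]]
force: [1.3, -0.7, -0.1]
opening: 0.0875
grip_force: 0.0
```

>>> arm_command --deltas "1 0 -30 -40 0; 1 0 -50 0 0; 1 0 -50 0 0; 1 0 -50 0 0; 1 20 -50 0 0; 1 20 -50 0 0; 1 20 -20 0 0; 1 0 0 0 0"

```text
time: 33.78
tcp_pos: [0.7535, -0.0336, 0.1804]
ee_rot: [[0.721, -0.693, 0.001], [-0.693, -0.721, -0.0], [0.0, -0.0, -1.0]]
force: [-0.6, 0.5, -0.4]
opening: 0.0876
grip_force: 0.0
```

Run:
```python
from meas import *
R=np.array([[.719,.695],[-.695,.719]])*1000
for n in('top','side'):
    c=grab(n,'4'); tops(c,n); W=world(c); q=(W[...,:2]*1000-[506.2,-280.3])@np.array([[.719,.695],[-.695,.719]])
    for nm,(x,y),h in(('L',(48,48),74),('M',(48,-50),68),('S',(-50,-50),62),('case',(-55,48),60)):
        m=(abs(q[...,0]-x)<48)&(abs(q[...,1]-y)<48)&(abs(W[...,2]*1000-h)<6)
        print(nm,m.sum(),'z',np.median(W[m][:,2]).round(4),[np.round(v,1) for v in cv2.minAreaRect(np.float32(q[m]))])
a=cv2.imread('pics/top_4.png')[130:290,370:540]; b=cv2.imread('pics/side_4.png')[90:220,270:440]
cv2.imwrite('pics/crop4.png',np.hstack([cv2.resize(a,(400,400)),cv2.resize(b,(400,400))]))
```

```text
top px [246  90] n 59 z 0.1424 mean [761.2 185.9] rect [7.616e+02 1.863e+02 1.790e+01 1.570e+01 3.000e-01] circ [762.2 187.1  19.2]
top px [405  99] n 56 z 0.0720 mean [ 761.5 -176.4] rect [ 758.5 -174.3   52.    23.2    6.6] circ [ 757.4 -165.2   52.2]
top px [325 100] n 40 z 0.0338 mean [775.   11.4] rect [774.2  12.2  35.9   9.    6.3] circ [774.6   8.5  35.9]
top px [463 188] n 826 z 0.0740 mean [ 549.6 -301. ] rect [ 515.5 -282.6  151.   129.9   42.8] circ [ 515.4 -286.4  175.8]
top px [177 224] n 117 z 0.0667 mean [471.6 351.9] rect [472.4 352.4  48.7  50.8   0.8] circ [472.2 352.4  52.2]
top px [227 227] n 81 z 0.0608 mean [463.8 238.8] rect [464.  238.4  35.5  36.8  73.7] circ [463.4 238.4  38.7]
top px [314 267] n 362 z 0.0539 mean [372.8  37.6] rect [3.725e+02 3.940e+01 3.610e+01 5.720e+01 1.000e-01] circ [373.8  38.2  64.2]
top px [209 292] n 231 z 0.0538 mean [316.6 275.9] rect [315.2 276.9  34.9  36.5  11.4] circ [314.7 276.6  48.1]
L 543 z 0.0744 [array([46.6, 48.9]), array([58.5, 59.4]), np.float64(45.9)]
M 326 z 0.0683 [array([ 47.7, -50.9]), array([44.2, 45. ]), np.f
[... 939 characters left out ...]
.3  35.9  67.3   4. ] circ [371.2  37.6  71.5]
side px [341 270] n 224 z 0.0583 mean [462.5 239.7] rect [462.4 238.9  38.5  36.6  51.5] circ [464.  239.1  41. ]
side px [433 302] n 427 z 0.0512 mean [316.2 279.5] rect [314.4 277.4  35.2  38.4   9.7] circ [313.6 277.4  49.4]
side px [325 319] n 402 z 0.0641 mean [471.  354.5] rect [470.9 353.4  52.2  50.8  78.1] circ [471.4 352.7  53.7]
L 224 z 0.0747 [array([45.4, 49. ]), array([59.4, 60.2]), np.float64(64.8)]
M 125 z 0.0686 [array([ 46.7, -48.7]), array([43.6, 43. ]), np.float64(53.0)]
S 79 z 0.0622 [array([-50.1, -50.1]), array([28.3, 35. ]), np.float64(49.2)]
case 230 z 0.0605 [array([-56.9,  48.6]), array([66.6, 40.9]), np.float64(84.9)]
```

View pics/crop4.png

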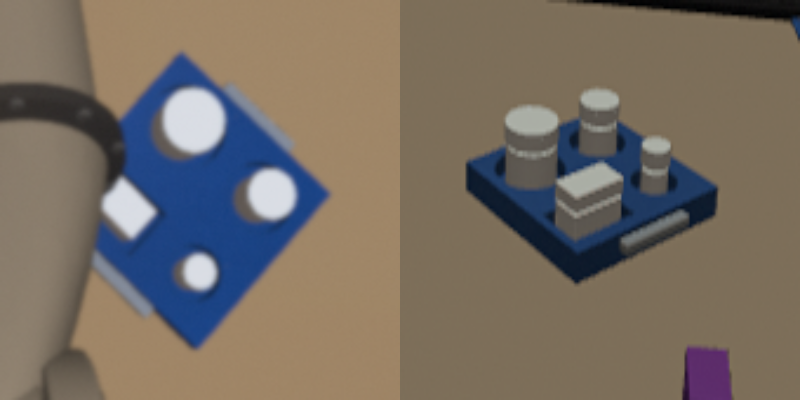

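All four are seated. Their tops stand at 74, 68, 62 and 60 mm, which is each height plus the 10 mm floor, and they sit centred within about 2 mm. Nothing else has moved, and the gripper is clear at 0.18 m.

```bash
python3 -c "
from plant import robot
print(robot.job_done())"
```

```text
the job is handed in; nothing more can be done
None
```

The three capped jars and the cuvette case (lid up) stand fully down in their own recesses, the open jars, beaker, flask and mouse were not touched, and the job was handed in at about 34 s of the 125 s allowed.

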